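Seat a biscuit die under the holder's overhang

ROBOT

A 6-joint arm with a two-finger parallel gripper is mounted at the origin on the work surface. World frame = base frame: x ahead of the robot, y to its left, z up, the work surface at z = 0. Lengths are in mm, angles in rad, forces in N, time in s.
With the tool pointing down it reaches from about 325 to 775 mm from the base axis. Payload 5.5 kg.
Tool frame: the origin (TCP) lies at the very end of the fingers, on their centre line; the grasp point (between the pads) lies 19 mm behind it; y points along the fingers, x is the direction in which the jaws open and shut, and the axes are right-handed (so a half turn about y gives the same grasp; the last joint's range is limited). The gripper opens to 88 mm and grips with 3 to 60 N. Pads are 20 mm wide; open, the fingers measure 115 mm over their backs; the gripper's body (75 mm by 178 mm) begins 61 mm behind the grasp point.
Start: joints at [-1.215, 0.091, 1.231, -0, 1.82, -0.057], TCP at [240.707, -549.615, 222.631] pointing down, gripper open.
Joint ranges: [-2.87, 2.87], [-0.86, 2.18], [0.17, 2.46], [-1.51, 4.65], [0.06, 2.69], [-2.65, 2.65]. Speed limits (rad/s): [2.57, 2.57, 3.01, 3.14, 3.14, 3.14].

INTERFACE

Orientations are given as a unit quaternion [w, x, y, z].
In Python, from workcell import manip gives the robot as it stands.
- The arm moves only by the tool apply_moves, never from a script. Its argument "rows" is a list of rows, each an object with "rot": the turn, a rotation vector about the tool's x, y, z in degrees, a list of three; "slide": the shift along the tool's x, y, z in cm, a list of three; "gripper": the opening, from 0 (shut) to 1 (fully open). A call has 1 to 20 rows; each row is the pose to reach, as a shift and turn from the pose commanded when the call began, along the tool's axes at that moment; what a row does not reach only later rows make up. A row lasts 1/10 s, in which the tool goes at most 50 mm and 8.59 degrees, less where a joint would pass 70% of its speed; a pose out of reach is approached as far as the arm can. A call with a gripper value outside its range is refused whole. The fingers move at their own pace and stop on an object; "newtons" is the grip in N (left out, the last holds). Time passes only in rows, so rows that repeat a pose let the fingers close. It gives the time, the measured TCP pose, the force and the opening at its end, in the units of the state.
- manip.state(): the state, without advancing time (a new reading comes with each control period).
- manip.camera(name): name is "side" or "top"; returns a dict with "frame" (384x512x3 uint8, red, green, blue), "mtx" (3x3 intrinsics, pixels), "xyz" and "rotation" of the camera in the world. Camera axes: x right, y down, z forward; pixel columns grow to the right and rows downward; lengths in mm; the calibration is good to about 2 mm. A picture is of the moment at which its call begins. There is no depth.
- manip.finish_job(): hands the job in, once; it reports no verdict.
The state is a dict: "time": time; "qpos": joint angles; "dq": joint speeds; "joint_efforts": joint torques, N m; "position": TCP position; "orientation": TCP orientation; "force": force on the tool from outside, world axes, zero at the start; "torque": the same for the moment, N m; "opening": opening from 0.0 (shut) to 1.0 (fully open).
Only numpy, scipy, OpenCV 4.12 (cv2) and the standard library are available. Lean on these libraries where they do the work, as an engineer would, in place of code of your own. Each camera call takes 0.05 s, during which the arm holds its last target. There are 200 camera calls.

TASK

Pick up the steel biscuit die by its blue rib and lay it flat on the bed at the open end of the die holder, rounded end towards the blue bridge. Then slide it gently along the channel, under the bridge, until the orange spring catch has snapped out behind it, press it against the hidden stop with a steady 15 N or so for a second to bed it, and let go. Never force the die against the rails, bridge, catch or stop harder than about 25 N, and leave the biscuits, the carton, the round die and everything else where they are.

Things in the scene. Friction and masses are not known exactly. Their poses are not given: they have to be found in the camera images.
- holder: Fixed die holder: rails, bridge and stop on an aluminium bed 130 wide (its x), from y -180 to +125, 12 mm thick; origin on the table, mid-width; z up. The die slides along its +y. Dark rails, tops 22 mm above the table, bound a channel 63 mm wide from y -60 to +120; from y -95 to -60 they flare into a funnel with 10 mm to spare on each side of the die at its mouth. The bed before y -95 is open.
- bridge (a point): Centre of the mouth-side lower edge of the blue bridge, which spans the channel from holder y 60 to 120; underside 26 mm, top 36 mm above the table, 104 mm wide (x): 14 mm over the bed for the 12 mm die.
- home (a point): Where point die_grip is, nominally, with the die home against the rigid brass stop hidden under the bridge (holder x 0, y 30, z 46 mm). Stop and catch ride together on a screw-set slide set anywhere within 8 mm either way along the channel, which is not measured: the true home is found by feel. Axes as the holder's.
- catch (a joint): Orange spring tooth in the +x rail, sloping towards the mouth; flat face at holder y 8 (+-8) mm, top 22.5 mm above the table. In m: 0 = out, 6.5 mm into the channel (also before the die reaches it). The passing die pushes it to 0.003 to 0.008; the push along the channel then rises to 3 to 8 N. With the die home it snaps to 0 behind the die's rear edge, leaving some 2 mm of play.
- die_grip (a point): Middle of the blue rib of the loose steel die (0.3 to 0.6 kg): a plate 60 (its x) by 80 (y) by 12 mm with rounded corners and a brass ring at its +y, leading end. The rib is 14 (x) by 36 (y), its top 48 mm over the plate's underside. This point is 34 mm over the underside and 20 mm ahead (+y) of the plate's square rear edge. z up; its +y goes along the holder's +y. Starts on the sheet.
- sheet: Fixed worn baking sheet 420 (x) by 260 (y) mm, 3 mm thick with a rim 12 mm tall; origin at the centre of its underside. The die and two biscuits lie on it.
- biscuit_a: Loose round biscuit, 54 mm across, 24 mm tall, on the sheet near its +x edge; origin at its underside. Leave alone.
- biscuit_b: The same, on the sheet near its -x edge. Leave alone.
- carton: Loose white open carton, 200 by 150 by 60 mm, with biscuits; origin at the underside. Leave alone.
- round_die: Loose round steel die 72 mm across, 12 mm thick, with a brass knob to 42 mm; origin at the underside. Leave alone.

How it is judged:
By the outcome, as a careful person would: the job done as asked, in the order asked, and still so for the second after the job is handed in, with the robot touching nothing.
It also fails if it takes over 72 s, if anything falls off the work surface, if the arm or the gripper's body presses on something with over 40 N, if the wrist force passes 120 N, or if a joint passes its speed limit or range.

## Working session

There is one attempt and no reset: what is moved stays moved. The work goes in short steps, Python scripts to look and compute and a tool call to move; the robot and the scene stay as the last step left them, time stands still between calls to the robot, and variables do not carry over. Pictures are saved under pics/ and viewed, about 8 in all and at most 12, crops included, and the job is handed in when it is done.

Besides the shell and the picture viewer there is one more tool, called after ">>>" by a JSON object that holds its "api" and its "payload". apply_moves: Moves the arm, as the interface text tells. Its arguments: {"type":"object","properties":{"rows":{"type":"array"},"newtons":{"type":"number"}},"required":["rows"]}

```bash
mkdir -p pics
python3 - <<'E'
from workcell import manip
import cv2,numpy as np
s=manip.state();print(s)
for n in("side","top"):
    c=manip.camera(n);cv2.imwrite(f"pics/{n}0.png",c["frame"][:,:,::-1]);print(n,c["mtx"],c["xyz"],c["rotation"])
E
```

```text
{'time': 0.0, 'qpos': array([-1.21468676e+00,  9.18391769e-02,  1.23186470e+00, -8.16989750e-06,
        1.81983451e+00, -5.66676691e-02]), 'dq': array([ 6.63894620e-05, -1.34462237e-04,  2.22272279e-03,  2.68340026e-04,
       -1.12666267e-03, -1.40774020e-03]), 'joint_efforts': array([-3.51226408e-03, -4.46448612e+01, -4.06447756e+01,  6.95145945e-02,
        2.92995782e-02, -1.48622248e-04]), 'position': array([ 240.5994227 , -549.31229366,  221.53065547]), 'orientation': array([ 0.59225745, -0.59144509,  0.38748105, -0.38637063]), 'force': array([ 0.52512244,  0.71146113, -0.20674041]), 'torque': array([-0.01569479, -0.03351343,  0.03481569]), 'opening': 1.0011867162787478}
side [[492.47077696   0.         251.2876786 ]
 [  0.         492.47077696 195.91329527]
 [  0.           0.           1.        ]] [ -17.04457843 1261.12195105 1167.64174061] [ 0.09901699 -0.19868792  0.88462753 -0.41006448]
top [[482.12952983   0.         256.91439217]
 [  0.         482.12952983 190.94694873]
 [  0.           0.           1.        ]] [ 318.7839505    87.86114904 1284.53858946] [ 0.07594296 -0.69141638  0.7140789  -0.07916679]
```

View pics/side0.png

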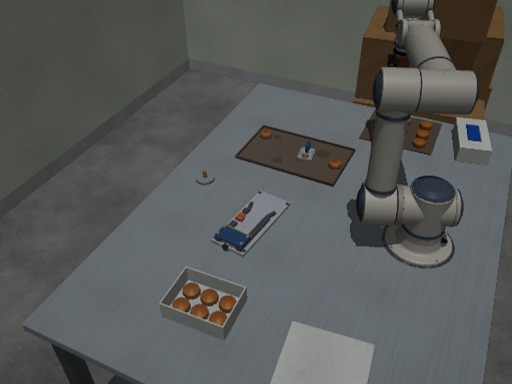

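View pics/top0.png

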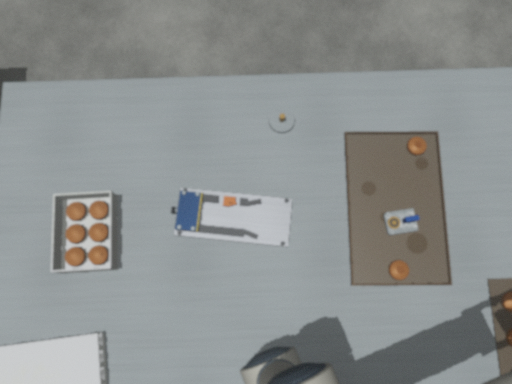

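The side view shows the die at about (306,152) and the holder at (252,222), with its bridge at (232,238). In the top view the die is at (402,221), its rib at (411,219) and ring at (394,222). The holder runs from column 176 to 291, with the bridge at (189,212) and the catch at (229,201). I'll look at enlarged crops next.

```bash
cat > h.py <<'E'
from workcell import manip
import cv2,numpy as np
from scipy.spatial.transform import Rotation as R
def cam(n):
    c=manip.camera(n);q=np.array(c["rotation"]);c["R"]=R.from_quat(q[[1,2,3,0]]).as_matrix() if q.size==4 else q
    return c
def ray(c,uv):
    uv=np.atleast_2d(uv).astype(float)
    d=np.c_[uv,np.ones(len(uv))]@np.linalg.inv(c["mtx"]).T@c["R"].T
    return np.array(c["xyz"]),d/np.linalg.norm(d,axis=1)[:,None]
def plane(c,uv,z):
    o,d=ray(c,uv);return o+d*((z-o[2])/d[:,2])[:,None]
def tri(c1,u1,c2,u2):
    A=[];b=[];rs=[]
    for c,u in((c1,u1),(c2,u2)):
        o,d=ray(c,u);P=np.eye(3)-np.outer(d[0],d[0]);A.append(P);b.append(P@o)
    p=np.linalg.solve(A[0]+A[1],b[0]+b[1]);return p,[np.linalg.norm(a@p-x) for a,x in zip(A,b)]
def proj(c,p):
    q=(np.atleast_2d(p)-c["xyz"])@c["R"]@c["mtx"].T;return q[:,:2]/q[:,2:]
def blobs(f,lo,hi,amin=6):
    m=cv2.inRange(cv2.cvtColor(f,cv2.COLOR_RGB2HSV),lo,hi)
    n,l,s,ce=cv2.connectedComponentsWithStats(m)
    return [(s[i,4],ce[i].round(2),l==i) for i in range(1,n) if s[i,4]>=amin]
BLUE=((105,110,40),(128,255,255))
E
python3 - <<'E'
from h import *
t=cam("top");s=cam("side")
for c in(t,s):
    for a,ce,m in blobs(c["frame"],*BLUE):
        r=cv2.minAreaRect(np.argwhere(m)[:,::-1].astype(np.float32));print(a,ce,np.round(r[0],1),np.round(r[1],1),round(r[2],1))
    print()
cr=lambda f,x,y,w,h,k:cv2.resize(f[y:y+h,x:x+w,::-1],(w*k,h*k),interpolation=cv2.INTER_CUBIC)
a=cr(t["frame"],165,180,132,72,6)  #792x432
b=cr(t["frame"],375,198,55,44,6)
cs=cr(s["frame"],205,185,90,72,6);d=cr(s["frame"],285,130,44,44,6)
top=a
bot=np.zeros((264,792,3),np.uint8);bot[:,:330]=b;bot[:,340:604]=d
A=cv2.resize(np.vstack([a,bot]),(660,580));cv2.imwrite("pics/c1.png",A);cv2.imwrite("pics/c2.png",cs)
np.savez("t.npz",t=t["frame"],s=s["frame"])
E
```

```text
562 [187.36 210.42] [187.3 210.7] [18.1 35.7] 7.1
55 [411.44 218.47] [411.5 218.5] [ 4.1 13.3] 80.5

193 [473.04 132.52] [473.1 132.5] [16.8 12.4] 81.9
42 [307.24 146.14] [307.2 146.4] [ 3.7 11.4] 11.3
372 [231.87 236.19] [231.9 236.2] [32.2 13.9] 26.6
```

View pics/c1.png

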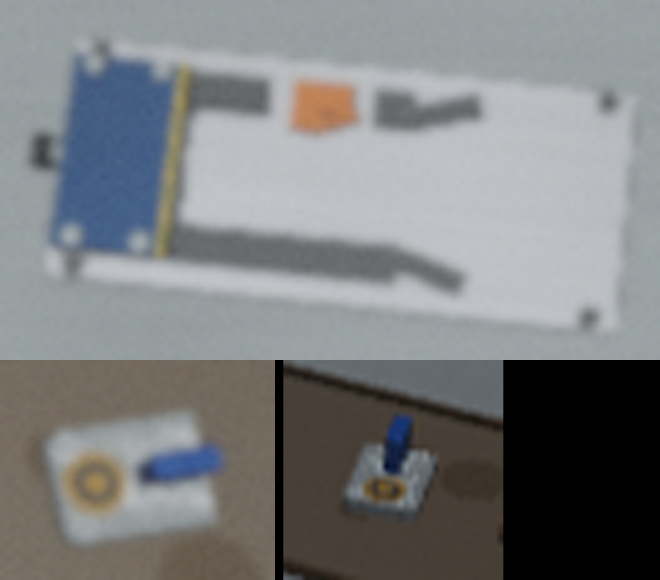

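View pics/c2.png

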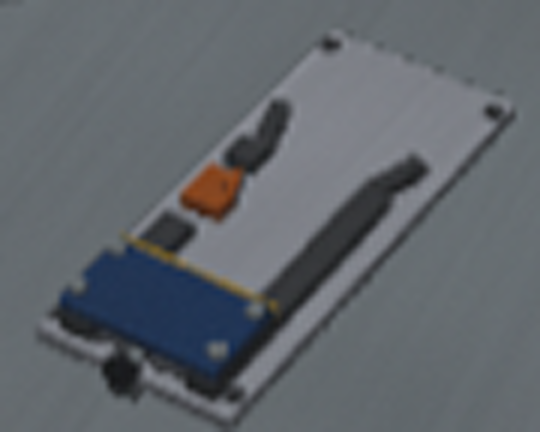

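The crops show the die with its ring towards the bridge, tilted some 8° in the image one way, while the holder tilts about 6° the other. The catch is on the upper (+x) rail. Next I measure both from the two views.

```bash
cat > m.py <<'E'
from h import *
t=cam("top");s=cam("side")
def quad(c,box,lo,hi,name,inv=False):
    x,y,w,h=box;f=c["frame"][y:y+h,x:x+w];k=8
    g=cv2.resize(f,None,fx=k,fy=k,interpolation=cv2.INTER_CUBIC);hsv=cv2.cvtColor(g,cv2.COLOR_RGB2HSV)
    m=cv2.inRange(hsv,lo,hi);m=cv2.morphologyEx(m,cv2.MORPH_CLOSE,np.ones((9,9)))
    cs,_=cv2.findContours(m,cv2.RETR_EXTERNAL,cv2.CHAIN_APPROX_NONE)
    ct=max(cs,key=cv2.contourArea);return (ct[:,0]+.5)/k-.5+[x,y]
def rect(P): # metric minAreaRect
    r=cv2.minAreaRect(P[:,:2].astype(np.float32));return r
f=t["frame"]
for p in[(200,300),(212,250),(226,395),(240,280),(195,392),(214,400)]:print(p,cv2.cvtColor(f,cv2.COLOR_RGB2HSV)[p])
f=s["frame"];
for p in[(222,255),(200,262),(205,230),(154,303),(160,300),(150,320)]:print('s',p,cv2.cvtColor(f,cv2.COLOR_RGB2HSV)[p])
E
python3 m.py
```

```text
(200, 300) [100  14 160]
(212, 250) [109  10 196]
(226, 395) [ 20  76 130]
(240, 280) [105   8 192]
(195, 392) [ 21  44 115]
(214, 400) [102   7 173]
s (222, 255) [111  19 137]
s (200, 262) [110  17 135]
s (205, 230) [104  25 113]
s (154, 303) [19 79 68]
s (160, 300) [20 13 59]
s (150, 320) [15 72 64]
```

```bash
cat >> m.py <<'E'
print()
# holder
bt=quad(t,(165,180,135,75),(0,0,178),(180,60,255),'bed');P=plane(t,bt,12)
r=rect(P);print("bed top",np.round(r[0],1),np.round(r[1],1),round(r[2],2))
bs=quad(s,(205,180,95,80),(0,0,124),(180,60,255),'bed');P=plane(s,bs,12)
rs=rect(P);print("bed side",np.round(rs[0],1),np.round(rs[1],1),round(rs[2],2))
# bridge top face, both views
for c,b,z in((t,(165,180,135,75),36),(s,(205,180,95,80),36)):
    q=quad(c,b,*BLUE,'br');r=rect(plane(c,q,z));print("bridge z36",np.round(r[0],1),np.round(r[1],1),round(r[2],2))
# die
dt=quad(t,(375,198,55,44),(0,0,140),(180,45,255),'die');r=rect(plane(t,dt,15));print("die top z15",np.round(r[0],1),np.round(r[1],1),round(r[2],2))
ds=quad(s,(290,135,35,35),(0,0,80),(180,60,255),'die');r=rect(plane(s,ds,15));print("die side z15",np.round(r[0],1),np.round(r[1],1),round(r[2],2))
# ring
for c,b,z in((t,(375,198,55,44),15),(s,(290,135,35,35),15)):
    x,y,w,h=b
    q=quad(c,b,(12,80,60),(30,255,255),'ring');(e,ax,an)=cv2.fitEllipse(q.astype(np.float32));c['ring']=e;print("ring",np.round(e,1),np.round(ax,1),plane(c,[e],z).round(1))
print("ring tri",*[np.round(v,1) for v in tri(t,t['ring'],s,s['ring'])])
# rib
for c,b,z in((t,(375,198,55,44),51),(s,(290,135,35,35),51)):
    q=quad(c,b,*BLUE,'rib');c['rib']=q.mean(0);r=rect(plane(c,q,z));print("rib z51",np.round(r[0],1),np.round(r[1],1),round(r[2],2))
    pr=proj(c,plane(c,q,z));
a,b=[cv2.minAreaRect(quad(c,bx,*BLUE,'').astype(np.float32))[0] for c,bx in((t,(375,198,55,44)),(s,(290,135,35,35)))]
print("rib tri",*[np.round(v,1) for v in tri(t,a,s,b)])
E
python3 m.py|sed -n '/^$/,$p'
```

```text
bed top [534.7 132.2] [283.1 130.3] 82.17
bed side [530.9 131.8] [285.6 129. ] 82.46
bridge z36 [550.6 262.2] [48.2 96.6] 82.21
bridge z36 [546.7 264.4] [ 58.8 105.7] 81.79
die top z15 [ 508.3 -302.9] [60.1 81.5] 7.31
die side z15 [ 504.6 -303.7] [62.7 92.1] 7.67
ring [393.4 222.2] [9.1 9.7] [[ 505.5 -282.8   15. ]]
ring [304.8 155.5] [4.3 8.4] [[ 502.2 -284.3   15. ]]
ring tri [ 503.7 -283.1   15.7] [1.8 1.8]
rib z51 [ 508.4 -318.8] [11.6 38.4] 10.02
rib z51 [ 499.9 -298.9] [16.8 81. ] 14.62
rib tri [ 510.1 -325.6   31.5] [1.4 1.4]
```

```bash
cat >> h.py <<'E'
def tool():
    s=manip.state();q=s["orientation"];return s,R.from_quat(q[[1,2,3,0]])
def delta(pos,yaw):
    """slide(cm)/rot(deg) in tool axes to bring TCP to pos with tool down and tool x at world yaw (deg, mod 180)"""
    s,Q=tool();best=None
    for k in(0,180):
        a=np.radians(yaw+k);x=np.array([np.cos(a),np.sin(a),0]);y=np.array([0,0,-1.])
        T=R.from_matrix(np.c_[x,y,np.cross(x,y)]);r=np.degrees((Q.inv()*T).as_rotvec())
        print("slide",((Q.inv().apply(np.array(pos)-s["position"]))/10).round(2),"rot",r.round(2))
    X=Q.as_matrix()[:,0];print("pos",s["position"].round(1),"yaw",round(np.degrees(np.arctan2(X[1],X[0])),2),"tool y",Q.as_matrix()[:,1].round(3),"F",s["force"].round(1),"op",round(s["opening"],3),"q",np.round(s["qpos"],2),"t",round(s["time"],2))
E
python3 -c "
from h import *
delta([509,-323,130],7.4)"
```

```text
slide [-9.99  9.25 33.67] rot [-1.000e-02 -7.375e+01 -2.000e-02]
slide [-9.99  9.25 33.67] rot [ 2.0000e-02  1.0625e+02 -1.0000e-02]
pos [ 240.7 -549.6  222.5] yaw -66.35 tool y [-0.  0. -1.] F [0.2 0.3 0.4] op 0.999 q [-1.21  0.09  1.23 -0.    1.82 -0.06] t 0.4
```

>>> {"api": "apply_moves", "payload": {"rows": [{"slide": [-1.5,1,5],"rot": [0,-8,0],"gripper": 1},{"slide": [-3,2,9],"rot": [0,-16,0],"gripper": 1},{"slide": [-4,3,13],"rot": [0,-24,0],"gripper": 1},{"slide": [-5,4,17],"rot": [0,-32,0],"gripper": 1},{"slide": [-6,5.5,21],"rot": [0,-40,0],"gripper": 1},{"slide": [-7,6.5,25],"rot": [0,-48,0],"gripper": 1},{"slide": [-8,7.5,28],"rot": [0,-56,0],"gripper": 1},{"slide": [-9,8.5,31],"rot": [0,-63,0],"gripper": 1},{"slide": [-10,9.25,33],"rot": [0,-70,0],"gripper": 1},{"slide": [-10,9.25,33.7],"rot": [0,-73.8,0],"gripper": 1},{"slide": [-10,9.25,33.7],"rot": [0,-73.8,0],"gripper": 1},{"slide": [-10,9.25,33.7],"rot": [0,-73.8,0],"gripper": 1}]}}

```text
time: 1.6
position: [509.2, -323.0, 130.3]
orientation: [-0.706, 0.706, 0.045, -0.045]
force: [-0.9, -0.3, 0.1]
opening: 1.001
```

Run:
```python
from h import *
t=cam("top");s=cam("side")
cr=lambda f,x,y,w,h,k:cv2.resize(f[y:y+h,x:x+w,::-1],(w*k,h*k),interpolation=cv2.INTER_CUBIC)
a=cr(t["frame"],350,160,100,100,4);b=cr(s["frame"],260,90,100,100,4)
cv2.imwrite("pics/g1.png",np.hstack([a,b]))
delta([509,-323,21],7.4)
```

```text
slide [1.000e-02 1.095e+01 5.000e-02] rot [ 0.03 -0.08  0.01]
slide [1.000e-02 1.095e+01 5.000e-02] rot [-2.0000e-02  1.7992e+02  5.0000e-02]
pos [ 508.9 -323.4  130.5] yaw 7.32 tool y [ 0. -0. -1.] F [0.3 0.2 0.8] op 1.001 q [-0.62  0.1   1.38 -0.    1.66 -0.75] t 1.7
```

View pics/g1.png

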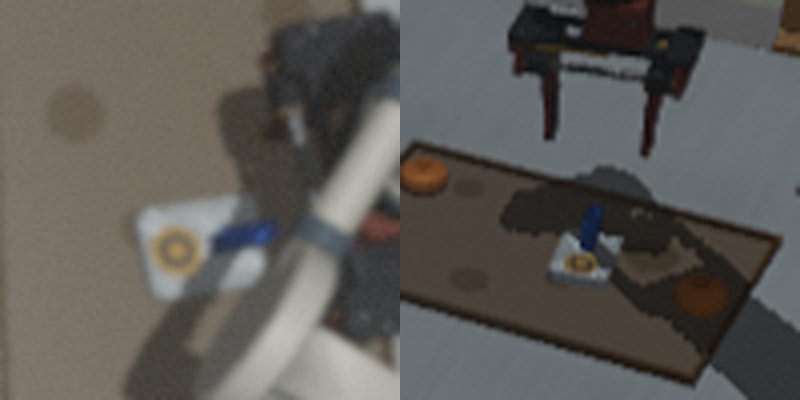

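The fingers straddle the die, and the rib lies between them in the side crop (tips at 549 and 648, rib at 592). I'm descending.

>>> {"api": "apply_moves", "payload": {"rows": [{"slide": [0,3,0],"rot": [0,0,0],"gripper": 1},{"slide": [0,6,0],"rot": [0,0,0],"gripper": 0.7},{"slide": [0,8,0],"rot": [0,0,0],"gripper": 0.6},{"slide": [0,9.5,0],"rot": [0,0,0],"gripper": 0.5},{"slide": [0,10.4,0],"rot": [0,0,0],"gripper": 0.5},{"slide": [0,10.9,0],"rot": [0,0,0],"gripper": 0.4},{"slide": [0,10.9,0],"rot": [0,0,0],"gripper": 0.3},{"slide": [0,10.9,0],"rot": [0,0,0],"gripper": 0.2},{"slide": [0,10.9,0],"rot": [0,0,0],"gripper": 0.1},{"slide": [0,10.9,0],"rot": [0,0,0],"gripper": 0},{"slide": [0,10.9,0],"rot": [0,0,0],"gripper": 0},{"slide": [0,10.9,0],"rot": [0,0,0],"gripper": 0},{"slide": [0,10.9,0],"rot": [0,0,0],"gripper": 0}], "newtons": 10}}

```text
time: 3.0
position: [509.5, -323.1, 21.8]
orientation: [-0.705, 0.706, 0.046, -0.046]
force: [-0.5, -0.4, 3.3]
opening: 0.156
```

>>> {"api": "apply_moves", "payload": {"rows": [{"slide": [0,0,0],"rot": [0,0,0],"gripper": 0},{"slide": [0,0,0],"rot": [0,0,0],"gripper": 0},{"slide": [0,0,0],"rot": [0,0,0],"gripper": 0},{"slide": [0,-0.5,0],"rot": [0,0,0],"gripper": 0},{"slide": [0,-1.5,0],"rot": [0,0,0],"gripper": 0},{"slide": [0,-3.5,0],"rot": [0,0,0],"gripper": 0},{"slide": [0,-5.5,0],"rot": [0,0,0],"gripper": 0},{"slide": [0,-7,0],"rot": [0,0,0],"gripper": 0},{"slide": [0,-8,0],"rot": [0,0,0],"gripper": 0},{"slide": [0,-8,0],"rot": [0,0,0],"gripper": 0}], "newtons": 50}}

```text
time: 4.0
position: [509.9, -323.2, 102.9]
orientation: [-0.705, 0.706, 0.047, -0.045]
force: [-0.2, 0.1, -5.3]
opening: 0.159
```

```bash
python3 -c "
from h import *
delta([517,13.3,80],-7.8);print(manip.state()['torque'])"
```

```text
slide [ 5.06  2.24 33.28] rot [ 0.08 15.25  0.12]
slide [ 5.06  2.24 33.28] rot [ 1.8000e-01 -1.6475e+02 -1.2000e-01]
pos [ 509.9 -323.2  102.9] yaw 7.45 tool y [ 0.002 -0.001 -1.   ] F [-0.2  0.1 -5.3] op 0.159 q [-0.62  0.11  1.42  0.    1.61 -0.75] t 4.0
[-0.07991341 -0.09955674  0.0005353 ]
```

>>> {"api": "apply_moves", "payload": {"rows": [{"slide": [0.3,0,2],"rot": [0,1,0],"gripper": 0},{"slide": [0.8,0,5],"rot": [0,2.5,0],"gripper": 0},{"slide": [1.3,0,8.5],"rot": [0,4,0],"gripper": 0},{"slide": [1.8,0,12],"rot": [0,5.5,0],"gripper": 0},{"slide": [2.4,0,15.5],"rot": [0,7,0],"gripper": 0},{"slide": [3,0,19],"rot": [0,8.5,0],"gripper": 0},{"slide": [3.5,0,22.5],"rot": [0,10,0],"gripper": 0},{"slide": [4,0.5,26],"rot": [0,12,0],"gripper": 0},{"slide": [4.5,1,29.5],"rot": [0,13.5,0],"gripper": 0},{"slide": [4.8,1.5,31.5],"rot": [0,14.5,0],"gripper": 0},{"slide": [5,2,32.8],"rot": [0,15.2,0],"gripper": 0},{"slide": [5.05,2.2,33.2],"rot": [0,15.2,0],"gripper": 0},{"slide": [5.05,2.2,33.2],"rot": [0,15.2,0],"gripper": 0},{"slide": [5.05,2.2,33.2],"rot": [0,15.2,0],"gripper": 0}]}}

```text
time: 5.4
position: [516.2, 12.2, 78.9]
orientation: [-0.705, 0.706, -0.048, 0.048]
force: [-0.8, -0.6, -4.9]
opening: 0.159
```

Run:
```python
from h import *
t=cam("top");s=cam("side")
cr=lambda f,x,y,w,h,k:cv2.resize(f[y:y+h,x:x+w,::-1],(w*k,h*k),interpolation=cv2.INTER_CUBIC)
a=cr(t["frame"],170,160,160,110,5);b=cr(s["frame"],205,120,130,130,4)
cv2.imwrite("pics/p1.png",cv2.resize(np.hstack([a,cv2.resize(b,(550,550))]),(800,326)))
delta([517,13.3,31],-7.8)
```

```text
slide [0.04 4.83 0.13] rot [ 0.02 -0.    0.02]
slide [0.04 4.83 0.13] rot [-2.0e-02  1.8e+02  3.0e-02]
pos [516.4  12.1  79.3] yaw -7.8 tool y [ 0. -0. -1.] F [ 0.8  0.  -5.1] op 0.158 q [-0.04 -0.12  1.69 -0.    1.57  0.09] t 5.5
```

View pics/p1.png

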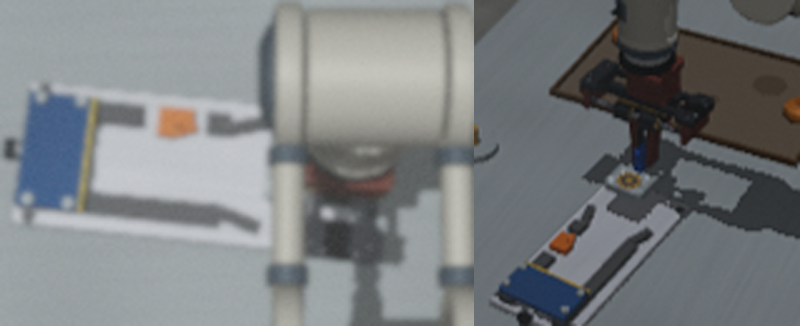

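The die hangs level with its ring towards the bridge, above the open end of the bed and in line with the channel. I'm lowering it now.

>>> {"api": "apply_moves", "payload": {"rows": [{"slide": [0,1,0],"rot": [0,0,0],"gripper": 0},{"slide": [0,2.2,0.1],"rot": [0,0,0],"gripper": 0},{"slide": [0,3.2,0.1],"rot": [0,0,0],"gripper": 0},{"slide": [0,3.9,0.1],"rot": [0,0,0],"gripper": 0},{"slide": [0,4.3,0.1],"rot": [0,0,0],"gripper": 0},{"slide": [0,4.5,0.1],"rot": [0,0,0],"gripper": 0},{"slide": [0,4.65,0.1],"rot": [0,0,0],"gripper": 0},{"slide": [0,4.75,0.1],"rot": [0,0,0],"gripper": 0},{"slide": [0,4.75,0.1],"rot": [0,0,0],"gripper": 0}]}}

```text
time: 6.4
position: [516.6, 13.9, 31.9]
orientation: [0.705, -0.705, 0.048, -0.048]
force: [0.1, -0.3, -4.7]
opening: 0.158
```

```bash
python3 - <<'E'
from h import *
s=cam("side");
from m import quad
E
python3 - <<'E'
import sys;sys.path.insert(0,'.')
from h import *
delta([517,13.3,31],-7.8)
s=cam("side");f=s["frame"]
# ring: yellow blob near expected place
p=proj(s,[[521.9,52.5,24]])[0];print("expect px",p.round(1))
x,y=int(p[0])-14,int(p[1])-14
g=cv2.resize(f[y:y+28,x:x+28],None,fx=8,fy=8,interpolation=cv2.INTER_CUBIC)
m=cv2.inRange(cv2.cvtColor(g,cv2.COLOR_RGB2HSV),(12,80,60),(30,255,255))
cs,_=cv2.findContours(m,0,cv2.CHAIN_APPROX_NONE);ct=max(cs,key=cv2.contourArea)
e=cv2.fitEllipse(ct);u=(np.array(e[0])+.5)/8-.5+[x,y];print(u.round(1),plane(s,[u],24).round(1),cv2.contourArea(ct)/64)
E
```

```text
(200, 300) [ 30  15 175]
(212, 250) [111   9 201]
(226, 395) [ 16  53 121]
(240, 280) [105   9  60]
(195, 392) [ 17  45 119]
(214, 400) [ 17  44 121]
s (222, 255) [112  20 143]
s (200, 262) [ 21  52 113]
s (205, 230) [103  26 118]
s (154, 303) [15 62 74]
s (160, 300) [17 84 61]
s (150, 320) [15 70 66]

bed top [539.8 169.4] [209.9 131.4] 82.32
bed side [533.3 145.9] [257.8 129.8] 82.22
bridge z36 [550.4 262.3] [48.3 96.2] 82.45
bridge z36 [546.6 264.4] [ 59.3 105.6] 82.14
slide [ 0.04  0.09 -0.06] rot [-0.    0.05  0.03]
slide [ 0.04  0.09 -0.06] rot [ 5.0000e-02 -1.7995e+02  0.0000e+00]
pos [516.6  13.9  31.9] yaw -7.75 tool y [ 0.001 -0.    -1.   ] F [-0.6  0.7 -4.9] op 0.157 q [-0.04 -0.09  1.75  0.    1.48  0.1 ] t 6.55
expect px [265.7 202.2]
[265.9 202.1] [[521.5  51.6  24. ]] 41.765625Traceback (most recent call last):
  File "<stdin>", line 3, in <module>
  File "m.py", line 25, in <module>
    dt=quad(t,(375,198,55,44),(0,0,140),(180,45,255),'die');r=rect(plane(t,dt,15));print("die top z15",np.round(r[0],1),np.round(r[1],1),round(r[2],2))
  File "m.py", line 8, in quad
    ct=max(cs,key=cv2.contourArea);return (ct[:,0]+.5)/k-.5+[x,y]
ValueError: max() iterable argument is empty
```

>>> {"api": "apply_moves", "payload": {"rows": [{"slide": [0,0.05,0],"rot": [0,0,0],"gripper": 0},{"slide": [0,0.08,0],"rot": [0,0,0],"gripper": 0},{"slide": [0,0.1,0],"rot": [0,0,0],"gripper": 0},{"slide": [0,0.1,0],"rot": [0,0,0],"gripper": 0}]}}

```text
time: 7.0
position: [516.5, 13.9, 30.8]
orientation: [-0.705, 0.706, -0.048, 0.048]
force: [-0.6, 0.6, -3.2]
opening: 0.154
```

>>> {"api": "apply_moves", "payload": {"rows": [{"slide": [0,0.03,0],"rot": [0,0,0],"gripper": 0},{"slide": [0,0.05,0],"rot": [0,0,0],"gripper": 0},{"slide": [0,0.05,0],"rot": [0,0,0],"gripper": 0}]}}

```text
time: 7.3
position: [516.5, 13.9, 30.8]
orientation: [-0.705, 0.705, -0.048, 0.048]
force: [-2.8, 0.9, 3.2]
opening: 0.153
```

>>> {"api": "apply_moves", "payload": {"rows": [{"slide": [0,-0.03,0.2],"rot": [0,0,0],"gripper": 0},{"slide": [0,-0.03,0.5],"rot": [0,0,0],"gripper": 0},{"slide": [0,-0.03,0.8],"rot": [0,0,0],"gripper": 0},{"slide": [0,-0.03,1.1],"rot": [0,0,0],"gripper": 0},{"slide": [0,-0.03,1.4],"rot": [0,0,0],"gripper": 0},{"slide": [0,-0.03,1.7],"rot": [0,0,0],"gripper": 0},{"slide": [0,-0.03,2.0],"rot": [0,0,0],"gripper": 0},{"slide": [0,-0.03,2.3],"rot": [0,0,0],"gripper": 0},{"slide": [0,-0.03,2.5],"rot": [0,0,0],"gripper": 0},{"slide": [0,-0.03,2.5],"rot": [0,0,0],"gripper": 0}]}}

```text
time: 8.3
position: [520.1, 39.1, 30.7]
orientation: [0.706, -0.705, 0.047, -0.048]
force: [-0.9, -1.7, 3.4]
opening: 0.16
```

Run:
```python
from h import *
s=cam("side");x,y,w,h=205,170,100,85
cv2.imwrite("pics/f1.png",cv2.resize(s["frame"][y:y+h,x:x+w,::-1],(700,595),interpolation=cv2.INTER_CUBIC))
delta([517,13.3,31],-7.8)
```

```text
slide [ 0.04 -0.03 -2.6 ] rot [-0.04  0.07  0.03]
slide [ 0.04 -0.03 -2.6 ] rot [ 5.0000e-02 -1.7993e+02  6.0000e-02]
pos [520.1  39.1  30.8] yaw -7.73 tool y [ 0.001  0.001 -1.   ] F [-0.1 -2.3  4.5] op 0.153 q [ 0.01 -0.07  1.74  0.    1.48  0.14] t 8.35
```

View pics/f1.png

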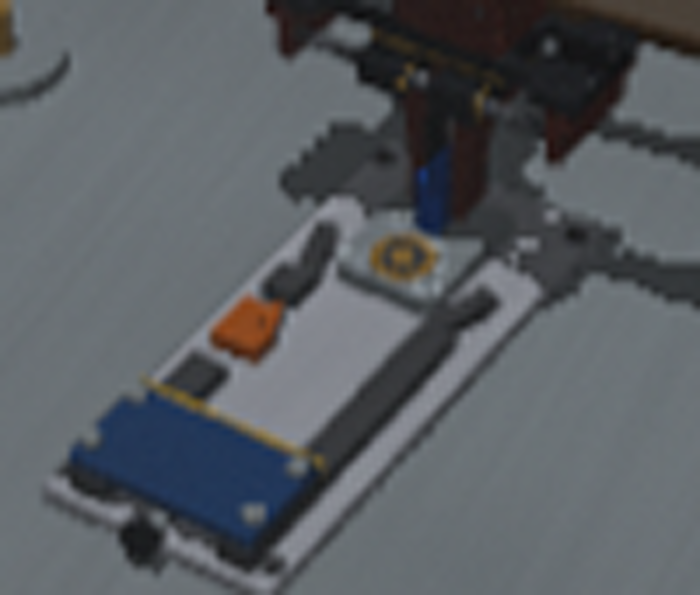

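The die lies flat in the funnel, ring at (402,257), with both front corners inside the flares. I'm shifting it 0.5 mm towards −x and going on into the channel.

>>> {"api": "apply_moves", "payload": {"rows": [{"slide": [-0.05,-0.03,0.2],"rot": [0,0,0],"gripper": 0},{"slide": [-0.05,-0.03,0.4],"rot": [0,0,0],"gripper": 0},{"slide": [-0.05,-0.03,0.6],"rot": [0,0,0],"gripper": 0},{"slide": [-0.05,-0.03,0.8],"rot": [0,0,0],"gripper": 0},{"slide": [-0.05,-0.03,1.0],"rot": [0,0,0],"gripper": 0},{"slide": [-0.05,-0.03,1.2],"rot": [0,0,0],"gripper": 0}]}}

```text
time: 8.95
position: [521.0, 50.7, 30.8]
orientation: [-0.705, 0.706, -0.048, 0.048]
force: [-0.1, -4.4, 3.2]
opening: 0.154
```

>>> {"api": "apply_moves", "payload": {"rows": [{"slide": [0,0,0.2],"rot": [0,0,0],"gripper": 0},{"slide": [0,0,0.4],"rot": [0,0,0],"gripper": 0},{"slide": [0,0,0.6],"rot": [0,0,0],"gripper": 0},{"slide": [0,0,0.6],"rot": [0,0,0],"gripper": 0}]}}

```text
time: 9.35
position: [521.8, 57.1, 30.8]
orientation: [0.706, -0.705, 0.048, -0.048]
force: [-0.6, -2.6, 3.6]
opening: 0.154
```

>>> {"api": "apply_moves", "payload": {"rows": [{"slide": [0,-0.03,0.2],"rot": [0,0,0],"gripper": 0},{"slide": [0,-0.03,0.4],"rot": [0,0,0],"gripper": 0},{"slide": [0,-0.03,0.6],"rot": [0,0,0],"gripper": 0},{"slide": [0,-0.03,0.8],"rot": [0,0,0],"gripper": 0},{"slide": [0,-0.03,1.0],"rot": [0,0,0],"gripper": 0},{"slide": [0,-0.03,1.2],"rot": [0,0,0],"gripper": 0}]}}

```text
time: 9.95
position: [523.2, 68.8, 30.8]
orientation: [0.706, -0.705, 0.048, -0.048]
force: [-0.1, -3.2, 0.4]
opening: 0.155
```

>>> {"api": "apply_moves", "payload": {"rows": [{"slide": [0,0,0.2],"rot": [0,0,0],"gripper": 0},{"slide": [0,0,0.4],"rot": [0,0,0],"gripper": 0},{"slide": [0,0,0.6],"rot": [0,0,0],"gripper": 0},{"slide": [0,0,0.8],"rot": [0,0,0],"gripper": 0},{"slide": [0,0,1],"rot": [0,0,0],"gripper": 0}]}}

```text
time: 10.45
position: [524.6, 78.6, 30.8]
orientation: [0.706, -0.705, 0.048, -0.048]
force: [-0.4, -1.5, -0.6]
opening: 0.157
```

>>> {"api": "apply_moves", "payload": {"rows": [{"slide": [0,0,0.2],"rot": [0,0,0],"gripper": 0},{"slide": [0,0,0.4],"rot": [0,0,0],"gripper": 0},{"slide": [0,0,0.6],"rot": [0,0,0],"gripper": 0},{"slide": [0,0,0.8],"rot": [0,0,0],"gripper": 0},{"slide": [0,0,1],"rot": [0,0,0],"gripper": 0}]}}

```text
time: 10.95
position: [525.9, 88.5, 30.8]
orientation: [0.706, -0.705, 0.048, -0.048]
force: [-1.2, -1.5, -2.7]
opening: 0.162
```

>>> {"api": "apply_moves", "payload": {"rows": [{"slide": [0,0,0.2],"rot": [0,0,0],"gripper": 0},{"slide": [0,0,0.4],"rot": [0,0,0],"gripper": 0},{"slide": [0,0,0.6],"rot": [0,0,0],"gripper": 0},{"slide": [0,0,0.8],"rot": [0,0,0],"gripper": 0},{"slide": [0,0,1],"rot": [0,0,0],"gripper": 0}]}}

```text
time: 11.45
position: [527.0, 98.0, 30.8]
orientation: [-0.705, 0.706, -0.048, 0.047]
force: [-3.4, -3.4, -1.9]
opening: 0.157
```

>>> {"api": "apply_moves", "payload": {"rows": [{"slide": [0,0,0.2],"rot": [0,0,0],"gripper": 0},{"slide": [0,0,0.4],"rot": [0,0,0],"gripper": 0},{"slide": [0,0,0.6],"rot": [0,0,0],"gripper": 0},{"slide": [0,0,0.8],"rot": [0,0,0],"gripper": 0},{"slide": [0,0,1],"rot": [0,0,0],"gripper": 0}]}}

```text
time: 11.95
position: [528.6, 108.6, 30.8]
orientation: [0.706, -0.705, 0.048, -0.048]
force: [-2.9, -2.4, -3.1]
opening: 0.158
```

>>> {"api": "apply_moves", "payload": {"rows": [{"slide": [0,0.02,0.2],"rot": [0,0,0],"gripper": 0},{"slide": [0,0.02,0.4],"rot": [0,0,0],"gripper": 0},{"slide": [0,0.02,0.6],"rot": [0,0,0],"gripper": 0},{"slide": [0,0.02,0.8],"rot": [0,0,0],"gripper": 0},{"slide": [0,0.02,1],"rot": [0,0,0],"gripper": 0},{"slide": [0,0.02,1.2],"rot": [0,0,0],"gripper": 0},{"slide": [0,0.02,1.4],"rot": [0,0,0],"gripper": 0},{"slide": [0,0.02,1.6],"rot": [0,0,0],"gripper": 0},{"slide": [0,0.02,1.8],"rot": [0,0,0],"gripper": 0},{"slide": [0,0.02,2],"rot": [0,0,0],"gripper": 0}]}}

```text
time: 12.95
position: [531.4, 128.1, 30.8]
orientation: [0.706, -0.705, 0.048, -0.048]
force: [-2.1, -2.0, -3.1]
opening: 0.156
```

>>> {"api": "apply_moves", "payload": {"rows": [{"slide": [0,0,0.2],"rot": [0,0,0],"gripper": 0},{"slide": [0,0,0.4],"rot": [0,0,0],"gripper": 0},{"slide": [0,0,0.6],"rot": [0,0,0],"gripper": 0},{"slide": [0,0,0.8],"rot": [0,0,0],"gripper": 0},{"slide": [0,0,1],"rot": [0,0,0],"gripper": 0},{"slide": [0,0,1.2],"rot": [0,0,0],"gripper": 0},{"slide": [0,0,1.4],"rot": [0,0,0],"gripper": 0},{"slide": [0,0,1.6],"rot": [0,0,0],"gripper": 0},{"slide": [0,0,1.8],"rot": [0,0,0],"gripper": 0},{"slide": [0,0,2],"rot": [0,0,0],"gripper": 0}]}}

```text
time: 13.95
position: [534.1, 147.9, 30.8]
orientation: [0.705, -0.705, 0.048, -0.048]
force: [-3.0, -1.9, -2.9]
opening: 0.158
```

Run:
```python
from h import *
delta([538.4,169.8,31],-7.8)
```

```text
slide [ 0.13 -0.02  2.23] rot [-0.    0.05 -0.  ]
slide [ 0.13 -0.02  2.23] rot [-1.0000e-02 -1.7995e+02  0.0000e+00]
pos [534.1 147.9  30.8] yaw -7.75 tool y [-0.  0. -1.] F [-3.  -1.9 -2.9] op 0.158 q [0.21 0.02 1.65 0.   1.48 0.34] t 13.95
```

>>> {"api": "apply_moves", "payload": {"rows": [{"slide": [0,0.01,0.2],"rot": [0,0,0],"gripper": 0},{"slide": [0,0.01,0.4],"rot": [0,0,0],"gripper": 0},{"slide": [0,0.01,0.6],"rot": [0,0,0],"gripper": 0},{"slide": [0,0.01,0.8],"rot": [0,0,0],"gripper": 0},{"slide": [0,0.01,1],"rot": [0,0,0],"gripper": 0},{"slide": [0,0.01,1.2],"rot": [0,0,0],"gripper": 0},{"slide": [0,0.01,1.4],"rot": [0,0,0],"gripper": 0},{"slide": [0,0.01,1.6],"rot": [0,0,0],"gripper": 0},{"slide": [0,0.01,1.8],"rot": [0,0,0],"gripper": 0},{"slide": [0,0.01,2],"rot": [0,0,0],"gripper": 0}]}}

```text
time: 14.95
position: [536.9, 167.7, 30.8]
orientation: [0.705, -0.705, 0.048, -0.048]
force: [-2.6, -1.9, -2.4]
opening: 0.153
```

>>> {"api": "apply_moves", "payload": {"rows": [{"slide": [0,0,0.15],"rot": [0,0,0],"gripper": 0},{"slide": [0,0,0.3],"rot": [0,0,0],"gripper": 0},{"slide": [0,0,0.45],"rot": [0,0,0],"gripper": 0},{"slide": [0,0,0.6],"rot": [0,0,0],"gripper": 0},{"slide": [0,0,0.75],"rot": [0,0,0],"gripper": 0},{"slide": [0,0,0.9],"rot": [0,0,0],"gripper": 0},{"slide": [0,0,1],"rot": [0,0,0],"gripper": 0}]}}

```text
time: 15.65
position: [538.3, 177.6, 30.8]
orientation: [0.705, -0.705, 0.048, -0.048]
force: [-2.9, -2.3, -2.3]
opening: 0.156
```

>>> {"api": "apply_moves", "payload": {"rows": [{"slide": [0,0,0.1],"rot": [0,0,0],"gripper": 0},{"slide": [0,0,0.2],"rot": [0,0,0],"gripper": 0},{"slide": [0,0,0.3],"rot": [0,0,0],"gripper": 0},{"slide": [0,0,0.4],"rot": [0,0,0],"gripper": 0},{"slide": [0,0,0.5],"rot": [0,0,0],"gripper": 0},{"slide": [0,0,0.6],"rot": [0,0,0],"gripper": 0},{"slide": [0,0,0.7],"rot": [0,0,0],"gripper": 0},{"slide": [0,0,0.8],"rot": [0,0,0],"gripper": 0}]}}

```text
time: 16.45
position: [539.3, 185.5, 30.8]
orientation: [0.705, -0.705, 0.048, -0.048]
force: [-3.2, -2.5, -0.4]
opening: 0.16
```

>>> {"api": "apply_moves", "payload": {"rows": [{"slide": [0,0,0.05],"rot": [0,0,0],"gripper": 0},{"slide": [0,0,0.1],"rot": [0,0,0],"gripper": 0},{"slide": [0,0,0.15],"rot": [0,0,0],"gripper": 0},{"slide": [0,0,0.2],"rot": [0,0,0],"gripper": 0}]}}

```text
time: 16.85
position: [539.6, 187.4, 30.8]
orientation: [0.706, -0.705, 0.048, -0.048]
force: [-3.1, -2.0, 0.5]
opening: 0.15
```

>>> {"api": "apply_moves", "payload": {"rows": [{"slide": [0,0,0.05],"rot": [0,0,0],"gripper": 0},{"slide": [0,0,0.1],"rot": [0,0,0],"gripper": 0},{"slide": [0,0,0.15],"rot": [0,0,0],"gripper": 0},{"slide": [0,0,0.2],"rot": [0,0,0],"gripper": 0}]}}

```text
time: 17.25
position: [539.8, 189.4, 30.8]
orientation: [-0.705, 0.705, -0.048, 0.048]
force: [-3.0, -2.6, -1.1]
opening: 0.157
```

>>> {"api": "apply_moves", "payload": {"rows": [{"slide": [0,0,0.03],"rot": [0,0,0],"gripper": 0},{"slide": [0,0,0.06],"rot": [0,0,0],"gripper": 0},{"slide": [0,0,0.09],"rot": [0,0,0],"gripper": 0},{"slide": [0,0,0.12],"rot": [0,0,0],"gripper": 0}]}}

```text
time: 17.65
position: [540.0, 190.5, 30.8]
orientation: [-0.705, 0.705, -0.048, 0.048]
force: [-2.5, -3.8, 0.1]
opening: 0.155
```

>>> {"api": "apply_moves", "payload": {"rows": [{"slide": [0,0,0.03],"rot": [0,0,0],"gripper": 0},{"slide": [0,0,0.06],"rot": [0,0,0],"gripper": 0},{"slide": [0,0,0.09],"rot": [0,0,0],"gripper": 0},{"slide": [0,0,0.12],"rot": [0,0,0],"gripper": 0}]}}

```text
time: 18.05
position: [540.2, 191.7, 30.8]
orientation: [-0.705, 0.706, -0.048, 0.048]
force: [-2.3, -3.9, 0.5]
opening: 0.159
```

>>> {"api": "apply_moves", "payload": {"rows": [{"slide": [0,0,0.03],"rot": [0,0,0],"gripper": 0},{"slide": [0,0,0.06],"rot": [0,0,0],"gripper": 0},{"slide": [0,0,0.09],"rot": [0,0,0],"gripper": 0},{"slide": [0,0,0.12],"rot": [0,0,0],"gripper": 0}]}}

```text
time: 18.45
position: [540.6, 193.1, 30.8]
orientation: [0.706, -0.705, 0.048, -0.048]
force: [0.4, -2.4, -1.6]
opening: 0.153
```

The sideways force went from −2.3 to +0.4 N, so the catch has probably snapped out. I'm creeping on to the stop.

>>> {"api": "apply_moves", "payload": {"rows": [{"slide": [0,0,0.03],"rot": [0,0,0],"gripper": 0},{"slide": [0,0,0.06],"rot": [0,0,0],"gripper": 0},{"slide": [0,0,0.09],"rot": [0,0,0],"gripper": 0}]}}

```text
time: 18.75
position: [540.5, 193.9, 30.8]
orientation: [0.706, -0.705, 0.048, -0.048]
force: [-0.3, -1.9, -0.9]
opening: 0.153
```

>>> {"api": "apply_moves", "payload": {"rows": [{"slide": [0,0,0.03],"rot": [0,0,0],"gripper": 0},{"slide": [0,0,0.06],"rot": [0,0,0],"gripper": 0},{"slide": [0,0,0.09],"rot": [0,0,0],"gripper": 0}]}}

```text
time: 19.05
position: [540.5, 194.1, 30.8]
orientation: [-0.705, 0.706, -0.048, 0.048]
force: [-1.2, -6.9, 0.9]
opening: 0.157
```

>>> {"api": "apply_moves", "payload": {"rows": [{"slide": [0,0,0.02],"rot": [0,0,0],"gripper": 0},{"slide": [0,0,0.04],"rot": [0,0,0],"gripper": 0},{"slide": [0,0,0.05],"rot": [0,0,0],"gripper": 0}]}}

```text
time: 19.35
position: [540.5, 194.1, 30.8]
orientation: [-0.705, 0.706, -0.048, 0.048]
force: [-1.6, -6.5, 1.2]
opening: 0.16
```

>>> {"api": "apply_moves", "payload": {"rows": [{"slide": [0,0,0.03],"rot": [0,0,0],"gripper": 0},{"slide": [0,0,0.06],"rot": [0,0,0],"gripper": 0},{"slide": [0,0,0.06],"rot": [0,0,0],"gripper": 0}]}}

```text
time: 19.65
position: [540.5, 194.1, 30.9]
orientation: [-0.704, 0.707, -0.048, 0.048]
force: [-2.9, -8.6, 1.3]
opening: 0.158
```

>>> {"api": "apply_moves", "payload": {"rows": [{"slide": [0,0,0.03],"rot": [0,0,0],"gripper": 0},{"slide": [0,0,0.06],"rot": [0,0,0],"gripper": 0},{"slide": [0,0,0.08],"rot": [0,0,0],"gripper": 0},{"slide": [0,0,0.08],"rot": [0,0,0],"gripper": 0}]}}

```text
time: 20.05
position: [540.5, 194.2, 31.0]
orientation: [-0.704, 0.707, -0.048, 0.048]
force: [-3.1, -11.9, 3.4]
opening: 0.158
```

>>> {"api": "apply_moves", "payload": {"rows": [{"slide": [0,0,0.03],"rot": [0,0,0],"gripper": 0},{"slide": [0,0,0.06],"rot": [0,0,0],"gripper": 0},{"slide": [0,0,0.09],"rot": [0,0,0],"gripper": 0},{"slide": [0,0,0.09],"rot": [0,0,0],"gripper": 0}]}}

```text
time: 20.45
position: [540.6, 194.2, 31.1]
orientation: [-0.703, 0.708, -0.049, 0.048]
force: [-3.5, -15.2, 4.9]
opening: 0.153
```

>>> {"api": "apply_moves", "payload": {"rows": [{"slide": [0,0,0.02],"rot": [0,0,0],"gripper": 0},{"slide": [0,0,0.02],"rot": [0,0,0],"gripper": 0},{"slide": [0,0,0.02],"rot": [0,0,0],"gripper": 0},{"slide": [0,0,0.02],"rot": [0,0,0],"gripper": 0},{"slide": [0,0,0.02],"rot": [0,0,0],"gripper": 0},{"slide": [0,0,0.02],"rot": [0,0,0],"gripper": 0},{"slide": [0,0,0.02],"rot": [0,0,0],"gripper": 0}]}}

```text
time: 21.15
position: [540.6, 194.2, 31.1]
orientation: [-0.703, 0.708, -0.049, 0.048]
force: [-3.5, -14.4, 4.8]
opening: 0.156
```

>>> {"api": "apply_moves", "payload": {"rows": [{"slide": [0,0,0],"rot": [0,0,0],"gripper": 0},{"slide": [0,0,0],"rot": [0,0,0],"gripper": 0},{"slide": [0,0,0],"rot": [0,0,0],"gripper": 0},{"slide": [0,0,0],"rot": [0,0,0],"gripper": 0},{"slide": [0,0,0],"rot": [0,0,0],"gripper": 0},{"slide": [0,0,0],"rot": [0,0,0],"gripper": 0},{"slide": [0,0,0],"rot": [0,0,0],"gripper": 0}]}}

```text
time: 21.85
position: [540.6, 194.2, 31.1]
orientation: [-0.703, 0.708, -0.049, 0.048]
force: [-3.7, -14.5, 4.4]
opening: 0.154
```

Run:
```python
from h import *
s=cam("side");x,y,w,h=205,170,100,85
cv2.imwrite("pics/e1.png",cv2.resize(s["frame"][y:y+h,x:x+w,::-1],(700,595),interpolation=cv2.INTER_CUBIC))
delta([540.5,194,31],-7.8)
```

```text
slide [-0.    0.01 -0.02] rot [ 0.36 -0.04 -0.05]
slide [-0.    0.01 -0.02] rot [7.0000e-02 1.7996e+02 5.7000e-01]
pos [540.5 194.2  31.1] yaw -7.84 tool y [-0.002 -0.006 -1.   ] F [ -4.5 -15.3   4.9] op 0.158 q [ 0.29  0.07  1.59 -0.01  1.48  0.43] t 21.9
```

View pics/e1.png

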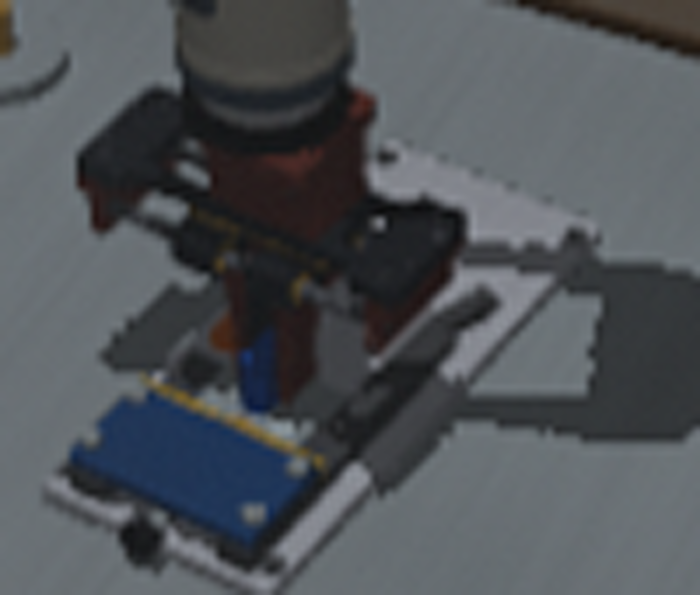

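The rib (255,375) stands just before the bridge, with the plate's front under it. The orange catch is partly hidden by a finger. The press held at about 15 N for 1.4 s. Next I unload and let go.

>>> {"api": "apply_moves", "payload": {"rows": [{"slide": [0,0,-0.1],"rot": [0,0,0],"gripper": 0},{"slide": [0,0,-0.2],"rot": [0,0,0],"gripper": 0},{"slide": [0,0,-0.3],"rot": [0,0,0],"gripper": 0},{"slide": [0,0,-0.3],"rot": [0,0,0],"gripper": 0}]}}

```text
time: 22.3
position: [540.5, 194.1, 30.8]
orientation: [-0.705, 0.706, -0.048, 0.048]
force: [-0.7, -4.8, 0.6]
opening: 0.152
```

>>> {"api": "apply_moves", "payload": {"rows": [{"slide": [0,0,-0.05],"rot": [0,0,0],"gripper": 0},{"slide": [0,0,-0.05],"rot": [0,0,0],"gripper": 0.2},{"slide": [0,0,-0.05],"rot": [0,0,0],"gripper": 0.3},{"slide": [0,0,-0.05],"rot": [0,0,0],"gripper": 0.4},{"slide": [0,0,-0.05],"rot": [0,0,0],"gripper": 0.4},{"slide": [0,0,-0.05],"rot": [0,0,0],"gripper": 0.4}]}}

```text
time: 22.9
position: [540.5, 194.5, 30.8]
orientation: [0.706, -0.705, 0.048, -0.048]
force: [-0.2, 0.0, -0.1]
opening: 0.398
```

>>> {"api": "apply_moves", "payload": {"rows": [{"slide": [0,-0.5,0],"rot": [0,0,0],"gripper": 0.4},{"slide": [0,-1.5,0],"rot": [0,0,0],"gripper": 0.4},{"slide": [0,-3,0],"rot": [0,0,0],"gripper": 0.4},{"slide": [0,-5,0],"rot": [0,0,0],"gripper": 0.4},{"slide": [0,-7.5,0],"rot": [0,0,0],"gripper": 0.4},{"slide": [0,-10,0],"rot": [0,0,0],"gripper": 0.4},{"slide": [0,-12,-3],"rot": [0,0,0],"gripper": 0.4},{"slide": [0,-12,-7],"rot": [0,0,0],"gripper": 0.4},{"slide": [0,-12,-11],"rot": [0,0,0],"gripper": 0.4},{"slide": [0,-12,-15],"rot": [0,0,0],"gripper": 0.4},{"slide": [0,-12,-19],"rot": [0,0,0],"gripper": 0.4},{"slide": [0,-12,-23],"rot": [0,0,0],"gripper": 0.4},{"slide": [0,-12,-26],"rot": [0,0,0],"gripper": 0.4},{"slide": [0,-12,-28],"rot": [0,0,0],"gripper": 0.4},{"slide": [0,-12,-28],"rot": [0,0,0],"gripper": 0.4}]}}

```text
time: 24.4
position: [502.6, -85.5, 152.5]
orientation: [-0.705, 0.706, -0.048, 0.05]
force: [-1.6, 0.3, -0.5]
opening: 0.401
```

Run:
```python
from h import *
t=cam("top");s=cam("side")
cr=lambda f,x,y,w,h:cv2.resize(f[y:y+h,x:x+w,::-1],(400,400),interpolation=cv2.INTER_CUBIC)
z=np.load("t.npz")
B=(170,180,70,70);C=(208,185,70,70)
cv2.imwrite("pics/e2.png",cv2.resize(np.vstack([np.hstack([cr(t["frame"],*B),cr(s["frame"],*C)]),np.hstack([cr(z["t"],*B),cr(z["s"],*C)])]),(600,600)))
# change check elsewhere: orange blobs before/after
for a,b in((z["t"],t["frame"]),(z["s"],s["frame"])):
    for f in(a,b):print([(int(n),list(c.round(1))) for n,c,_ in blobs(f,(3,140,60),(14,255,255),20)])
```

```text
[(62, [np.float64(418.6), np.float64(144.6)]), (66, [np.float64(400.8), np.float64(266.6)])]
[(24, [np.float64(418.6), np.float64(142.9)]), (78, [np.float64(400.8), np.float64(267.3)])]
[(74, [np.float64(426.0), np.float64(124.4)]), (174, [np.float64(420.9), np.float64(137.5)]), (79, [np.float64(265.6), np.float64(133.6)]), (105, [np.float64(334.9), np.float64(163.2)]), (54, [np.float64(239.8), np.float64(216.5)]), (362, [np.float64(186.4), np.float64(296.5)]), (379, [np.float64(204.5), np.float64(303.2)]), (363, [np.float64(222.6), np.float64(309.8)])]
[(226, [np.float64(379.8), np.float64(125.2)]), (235, [np.float64(400.6), np.float64(129.9)]), (45, [np.float64(424.7), np.float64(124.7)]), (159, [np.float64(420.1), np.float64(138.2)]), (73, [np.float64(265.4), np.float64(133.9)]), (106, [np.float64(334.8), np.float64(163.3)]), (41, [np.float64(239.3), np.float64(215.9)]), (196, [np.float64(190.8), np.float64(290.3)]), (383, [np.float64(204.6), np.float64(303.3)]), (364, [np.float64(222.6), np.float64(309.7)]), (167, [np.float64(181.3), np.float64(303.9)])]
```

View pics/e2.png

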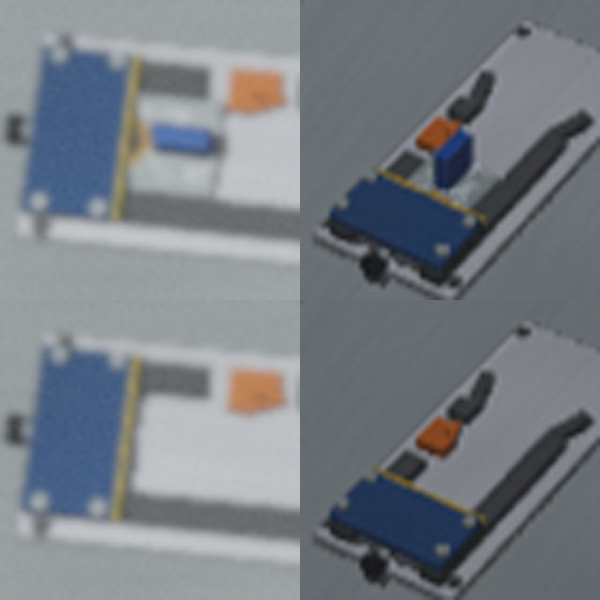

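In the top crop the catch (229–283, 70–112) matches the untouched picture below it, so it is fully out. The die's rear edge (column ~222) lies just ahead of the catch's flat face (~229). One check in numbers, then I hand in.

Run:
```python
from h import *
z=np.load("t.npz");t=cam("top")["frame"]
for f in(z["t"],t):print([(int(n),c) for n,c,_ in blobs(f[185:215,215:250],(3,90,60),(18,255,255),20)])
s=manip.state();print(s["time"],s["force"].round(1),s["position"].round(1));print(manip.finish_job())
```

```text
[(90, array([13.97, 15.82]))]
[(89, array([13.94, 15.94]))]
24.55 [-0.1 -0.1 -0.1] [503.  -82.7 151.7]
the job is handed in; nothing more can be done
None
```

The die is home in the holder with the catch snapped out behind it, and I handed the job in at 24.6 s of the 72 s allowed. I picked it up by the blue rib (gripper opening 13.7 mm against the 14 mm rib), laid it flat on the open bed ring-first, and slid it under the bridge.

- **Catch:** the catch's 3 N sideways push vanished about 1.3 mm before the stop. In the last top view the catch has the same area and place as before the job (89 against 90 px, within 0.2 px), and the die's rear edge lies just ahead of its flat face.
- **Bedding press:** I held it at 14.4–15.5 N for about 1.4 s, then eased off before letting go. The highest push on the die in any reading was about 16 N; forces were only read at the end of each move.
- **After release:** the tool force was about 0 N with the gripper clear of everything. Both biscuits on the sheet were where they started, to within the picture's noise. I did not measure the carton or the round die again, but the arm never went near them.

**Disagreements:**
- The two cameras differed by 3–4 mm in x. I averaged them and shifted 0.5 mm at the funnel; no rail force showed.
- The bed came out about 20 mm short in the pictures, so I took its position from the mouth end. The stop was about 5–6 mm short of nominal, within its 8 mm range.
- While pressing, the tool tilted about 0.4° and rose 0.3 mm; both went back when I eased off.

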